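Mount the razor-and-brush holder on the valet box rail

TASK

Take the metal razor-and-brush holder and slide its carriage onto the dovetail rail on the side of the valet box, from the rail's open end beside the box's door, until it is fully home against the black end stop; do not force it if it catches. Then turn the black clamp knob on top of it clockwise until it comes up solid and the clamp is locked, without wrenching it further, and let go, leaving everything else on the dresser as it stands.

Things in the scene. Friction and masses are not known exactly. Their poses are not given: they have to be found in the camera images.
- carriage: The holder to mount: grey zinc block, 50 (x) by 30 (y) by 61 mm high, with a steel fork plate (5 mm, at the bottom, 76 mm wide, out to y = +65 mm) for razor and brush; 0.8 kg, standing on the dresser. Origin under the block's centre. +x: its sliding direction, towards the stop; -y: towards the valet box; z up. Grip its flat ends, fingers closing along x, TCP 46 mm above the origin.
- channel (a point): On the carriage, axes as it: centre of the dovetail channel's floor, at (0, -15, 34) mm from its origin. Fixed jaws 9 mm deep above and below, to y = -24. Unclamped, the channel has 1.6 mm play above and below while its floor lies on the rail's outer face, less if held further out (none 3 mm out). It enters best level with the rail's mid height and 0.5 to 1 mm out; let go, it sinks and hangs.
- knob_grip (a point): On the carriage, not turning: on the knob's upright axis at grip height, (0, -7.2, 82) mm from its origin. Black round knob, 32 mm across, 67 to 89 mm up. Clockwise from above it turns a cam that draws the carriage 3 mm out, then wedges it; it turns 1.8 to 2.5 rad to a hard end, where it locks. Up to 0.35 Nm on the way; stop at 0.3 to 0.6 Nm felt at a pause. Stays where left.
- rail: Aluminium dovetail rail, 130 mm long, fixed along the +y side of the valet box. Origin on the box's side, middle of the rail; x along it from the open end (-65 mm, by the door) to the stop, z up, +y out. Foot 36 mm high, 3 mm thick; dovetail 21 mm high at its root (3 mm out), 33.6 mm at its outer face (14 mm out). First 8 mm tapered by 1.5 mm. Box top is 19 mm above mid height.
- rail_mouth (a point): A point at the open end of the rail (the one by the box's door), on the plane of its outer face at mid height, axes as rail. The carriage enters here, moving along +x.
- rail_home (a point): A point at the rail's mid height, 3 mm out from its outer face, axes as rail, 100 mm along +x from rail_mouth: channel lies here when the carriage is fully home against the stop and clamped.
- rail_stop: Black end stop, a fixed plate 6 mm thick, 41 mm high, reaching 14.4 mm out from the box; its front face is 125 mm from the rail's open end. Origin and axes as rail. The ends of the carriage's jaws meet it. A push of a few newtons seats the carriage; more than 40 N would knock it off.
- valet_box: Wooden valet box, fixed, 200 mm (x) by 170 mm (y) by 117 mm high, origin under its centre, the front with the door (-x) turned away from the robot; the rail is on its +y side with its mid height 98 mm above the dresser top.
- valet_door (a joint): Hinge of the valet box's small front door (brass knob), rad, 0 shut; it stays shut.
- hairbrush: Brown plastic men's hairbrush lying bristles down, 215 mm long, 58 mm wide, 34 mm high; origin on its underside where handle and head meet, x towards the head. Bystander.
- nail_clipper: Steel nail clipper lying flat, 58 by 12 by 15 mm, origin under its centre. Bystander.
- aftershave: Clear glass aftershave bottle with a steel twist cap, 54 mm across, 125 mm high, origin under its centre. Bystander.
- coin_dish: White ceramic coin dish painted with orange marigolds, 112 mm across, 24 mm high, origin under its centre. Bystander.
- clamp_knob (a joint): knob angle, rad
Things that resemble listed ones, but are neither listed nor needed, are in the scene too. There is more than one size of the carriage; the job needs the middle-sized.

How it is judged:
By the outcome, as a careful person would: the job done as asked, in the order asked, and still so for the second after the job is handed in, with the robot touching nothing.
It also fails if it takes over 67 s, if anything falls off the work surface, if the arm or the gripper's body presses on something with over 40 N, if the wrist force passes 120 N, or if a joint passes its speed limit or range.

ROBOT

A 7-joint arm with a two-finger parallel gripper is mounted at the origin on the work surface. World frame = base frame: x ahead of the robot, y to its left, z up, the work surface at z = 0. Lengths are in m, angles in rad, forces in N, time in s.
With the tool pointing down it reaches from about 0.4 to 0.85 m from the base axis. Payload 4.5 kg.
Tool frame: the origin (TCP) lies between the finger pads, 19 mm behind the fingertips; this is the grasp point; z points along the fingers, y is the line along which they close (so a half turn about z gives the same grasp; the last joint's range is limited). The gripper opens to 85 mm and grips with 20 to 120 N. Pads are 22 mm wide; open, the fingers measure 114 mm over their backs; the gripper's body (76 mm by 85 mm) begins 54 mm behind the grasp point. The pads swing forward as they close: fully open they stand 13 mm farther back than shut.
Start: joints at [-1.239, 0.689, -0.195, 1.565, 0.157, 0.902, -0.215], TCP at [0.183, 0.598, 0.25] pointing down, gripper open.
Joint ranges: [-3.01, 3.01], [-0.46, 2.08], [-1.47, 1.51], [0.13, 2.56], [-1, 4.14], [0.04, 2.09], [-2.66, 2.66]. Speed limits (rad/s): [2.57, 2.57, 3.14, 3.14, 3.14, 3.14, 3.14].

INTERFACE

Orientations are given as a rotation vector (axis times angle).
In Python, from rig import bot, eyes, spotter gives the robot as it stands.
- The arm moves only by the tool apply_moves, never from a script. Its argument "series" is a list of rows, each a list of 2 entries, a list of its own where there are three numbers: the shift along the world's x, y, z in units of 25 mm (1.0 is 25 mm), then the turn, a rotation vector about the world's x, y, z in degrees. A call has 1 to 12 rows; each row shifts and turns the commanded pose from where the row before left it; what a row does not reach is not made up. A row lasts 1/12 s, in which the tool goes at most 41.7 mm and 7.16 degrees, less where a joint would pass 70% of its speed; a pose out of reach is approached as far as the arm can. A call is refused whole if a number of a shift passes 1 or a number of a turn 7.16, either way. A call with a gripper value outside its range is refused whole. "claw" is the opening, from -1 (shut) to 1 (fully open), set as the call begins (left out, the last holds). The fingers move at their own pace and stop on an object; "newtons" is the grip in N (left out, the last holds). Time passes only in rows, so rows that do not move let the fingers close. It gives the time, the measured TCP pose, the force, the opening and the grip force at its end, in the units of the state.
- bot.state(): the state, without advancing time (a new reading comes with each control period).
- eyes.camera(name): name is "side" or "top"; returns a dict with "pixels" (384x512x3 uint8, red, green, blue), "range_z" (384x512 float32, m along the optical axis (not along the pixel's ray), 0 where there is no reading), "K" (3x3 intrinsics, pixels), "origin" and "orientation" of the camera in the world. Camera axes: x right, y up, looking along -z (the intrinsics and any distortion apply to the point x, -y, -z); pixel columns grow to the right and rows downward; lengths in m; the calibration is good to about 2 mm. A picture is of the moment at which its call begins.
- bot.job_done(): hands the job in; it is judged then, once.
Trained networks look in the newest picture that a camera, given by its name, has taken for a name from the list of things; names that differ only in an ending like _2 or _b are one class to them, and where a whole thing is asked for, a point or a joint stands for the part that bears it (a point fixed in the world has none). Each returns a list of dicts, best first, with "score" (0 to 1); they miss things now and then, are a little off and sometimes report something else, mostly with a low value. They report only what shows in the picture. A call takes as long as a camera call. They do not tell look-alikes from the thing itself.
- spotter.regions_of(query, camera): "pixels" (384x512 bool, what is visible of it) and "box" ([left, top, right, bottom] in pixels, round what is visible of it).
The state is a dict: "time": time; "q": joint angles; "joint_vel": joint speeds; "joint_efforts": joint torques, N m; "position": TCP position; "eef_rot": TCP orientation; "contact_force": force on the tool from outside, world axes, zero at the start; "moment": the same for the moment, N m; "opening": finger opening in m; "gripper_force": force on a finger pad.
Only numpy, scipy, OpenCV 4.12 (cv2) and the standard library are available. Lean on these libraries where they do the work, as an engineer would, in place of code of your own. Each camera call takes 0.05 s, during which the arm holds its last target. There are 200 camera calls.

## Working session

There is one attempt and no reset: what is moved stays moved. The work goes in short steps, Python scripts to look and compute and a tool call to move; the robot and the scene stay as the last step left them, time stands still between calls to the robot, and variables do not carry over. Pictures are saved under pics/ and viewed, at most 10 in all, crops included, and the job is handed in when it is done.

Besides the shell and the picture viewer there is one more tool, called as name(argument=value, ...), one argument or row to a line, values as JSON. apply_moves: Moves the arm, as the interface text tells. Its arguments: {"type":"object","properties":{"series":{"type":"array"},"claw":{"type":"number"},"newtons":{"type":"number"}},"required":["series"]}

```bash
mkdir -p pics; ls
cat > h.py <<'E'
import numpy as np, cv2
from scipy.spatial.transform import Rotation as R
from rig import bot, eyes, spotter
def rot(o):
    o=np.array(o,float)
    return o if o.shape==(3,3) else (R.from_rotvec(o).as_matrix() if o.size==3 else R.from_quat(o).as_matrix())
def cloud(c):
    K=np.array(c["K"]);z=c["range_z"];v,u=np.mgrid[:z.shape[0],:z.shape[1]]
    p=np.stack([(u-K[0,2])/K[0,0]*z,-(v-K[1,2])/K[1,1]*z,-z],-1)
    return p@rot(c["orientation"]).T+np.array(c["origin"])
E
python3 - <<'E'
from h import *
print(bot.state())
ims=[]
for n in("side","top"):
    c=eyes.camera(n);np.savez(f"{n}0.npz",**c)
    print(n,{k:(v.tolist() if hasattr(v,'tolist') else v) for k,v in c.items() if k not in("pixels","range_z")},c.keys(), (c["range_z"]>0).mean())
    cv2.imwrite(f"pics/{n}0.png",cv2.cvtColor(c["pixels"],cv2.COLOR_RGB2BGR))
    P=cloud(c)
    for q in("carriage","rail","rail_stop","valet_box","clamp_knob","hairbrush","nail_clipper","aftershave","coin_dish"):
        for r in spotter.regions_of(q,n)[:4]:
            m=r["pixels"]&(c["range_z"]>0)
            print(q,round(r["score"],2),r["box"],m.sum(),P[m].mean(0).round(3) if m.any() else None, P[m].min(0).round(3) if m.any() else None,P[m].max(0).round(3) if m.any() else None)
E
```

```text
pics
{'time': 0.0, 'q': array([-1.23921379,  0.69001191, -0.19452295,  1.56637086,  0.15730316,
        0.90250072, -0.21512392]), 'joint_vel': array([ 9.27345586e-04,  2.52513567e-03,  6.84381334e-04,  2.36378522e-04,
        2.25730945e-05,  2.46123930e-05, -4.24472726e-04]), 'joint_efforts': array([ 2.84918160e-04, -5.39599586e+01, -1.26662795e+00, -1.58536845e+01,
        8.99535546e-03,  9.62465390e-03,  1.12363750e-05]), 'position': array([0.18323361, 0.59687652, 0.24915967]), 'eef_rot': array([-4.65894189e-01, -3.10670275e+00,  2.97158547e-03]), 'contact_force': array([-0.27604455, -0.10504499, -0.73625816]), 'moment': array([ 0.00103512, -0.01727474,  0.02028935]), 'gripper_force': 0.0, 'opening': 0.08529784639779169}
side {'K': [[379.92899017481307, 0.0, 247.83724902196255], [0.0, 379.92899017481307, 194.4475775444882], [0.0, 0.0, 1.0]], 'origin': [0.18378919715222392, -0.5776954910128043, 0.5447872887792373], 'orientation': [0.9670676620688792, -0.26480089860684, -0.5032537310925432]} dict_keys(['pixels', 'range_z', 'K', 'origin', 'orientation']) 0.9959259033203125
carriage
[... 2968 characters left out ...]
208  0.093]
clamp_knob 0.52 [270.7, 200.5, 282.6, 207.9] 61 [ 0.494 -0.097  0.067] [ 0.483 -0.106  0.063] [ 0.502 -0.087  0.071]
hairbrush 0.67 [100.7, 264.9, 189.6, 291.2] 1451 [0.32  0.242 0.032] [ 0.286  0.109 -0.004] [0.349 0.333 0.039]
nail_clipper 0.56 [252.0, 159.7, 258.5, 179.1] 102 [ 0.585 -0.053  0.013] [ 0.559 -0.06  -0.001] [ 0.613 -0.047  0.018]
aftershave 0.88 [219.5, 232.2, 245.2, 257.1] 413 [0.399 0.006 0.098] [ 0.377 -0.018 -0.   ] [0.424 0.031 0.129]
coin_dish 0.95 [324.5, 104.2, 370.0, 150.9] 1473 [ 0.698 -0.278  0.012] [ 0.638 -0.336 -0.003] [ 0.76  -0.221  0.028]
coin_dish 0.4 [101.5, 108.3, 165.6, 133.7] 337 [0.678 0.257 0.091] [ 0.654  0.166 -0.003] [0.721 0.32  0.118]
```

Run:
```python
import cv2
a=cv2.imread("pics/side0.png");b=cv2.imread("pics/top0.png")
cv2.imwrite("pics/s1.png",cv2.resize(a,(800,600),interpolation=cv2.INTER_CUBIC))
cv2.imwrite("pics/t1.png",cv2.resize(b,(800,600),interpolation=cv2.INTER_CUBIC))
cv2.imwrite("pics/c1.png",cv2.resize(a[245:345,280:365],None,fx=6,fy=6,interpolation=cv2.INTER_CUBIC))
```

```text
(no output)
```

View pics/s1.png

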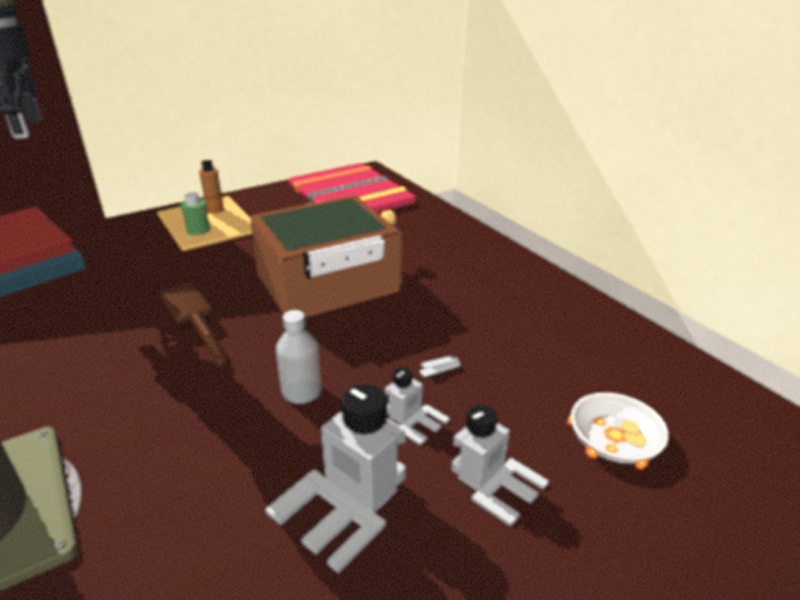

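View pics/t1.png

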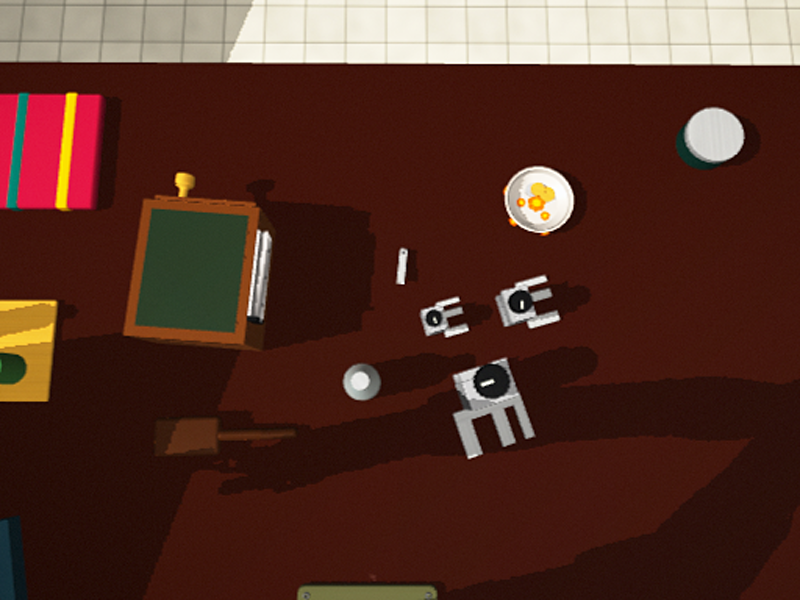

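View pics/c1.png

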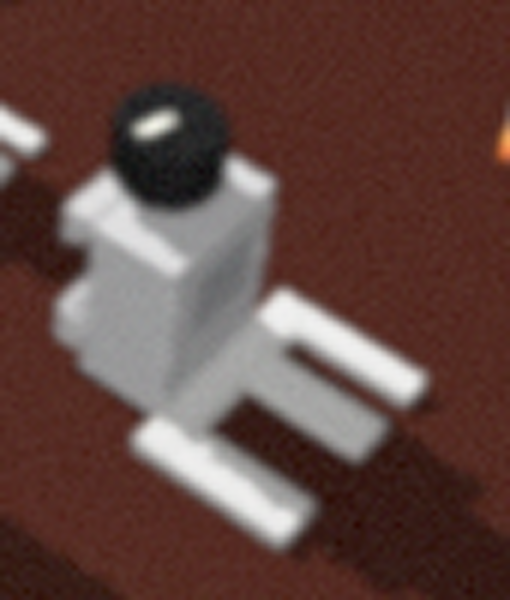

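Candidates (top picture, 800x600): small holder (435,318), middle (525,303), large (490,390); side picture: small (405,395), middle (483,450), large (362,450). The knob tops measure 71, 92 and 131 mm, so the one with the 89 mm knob is the middle one, and the crop shows it has the dovetail channel, knob and fork. Next is fitting its pose and the rail's.

```bash
cat > fit.py <<'E'
from h import *
from scipy.optimize import least_squares
def box(p,lo,hi):
    lo,hi=np.array(lo),np.array(hi);d=np.abs(p-(lo+hi)/2)-(hi-lo)/2
    return np.linalg.norm(np.maximum(d,0),axis=1)+np.minimum(d.max(1),0)
def cyl(p,x,y,r,z0,z1):
    d=np.stack([np.hypot(p[:,0]-x,p[:,1]-y)-r,np.abs(p[:,2]-(z0+z1)/2)-(z1-z0)/2],1)
    return np.linalg.norm(np.maximum(d,0),axis=1)+np.minimum(d.max(1),0)
def carriage(p):
    return np.min([box(p,(-25,-15,0),(25,15,61)),box(p,(-25,-24,52),(25,-15,61)),cyl(p,0,-7.2,16,67,89),box(p,(-38,15,0),(38,65,5))],0)
def rail(p): # rail frame, mm
    return np.min([box(p,(-65,0,-16.8),(65,14,16.8)),box(p,(60,0,-20.5),(66,14.4,20.5)),box(p,(-65,0,-18),(65,3,18)),box(p,(-300,-170,-98),(300,0,19))],0)
def pts(c,lo,hi):
    P=cloud(c);z=c["range_z"]
    k=np.ones((3,3));g=cv2.dilate(z,k)-cv2.erode(z,k)
    m=(z>0)&(g<0.012)&(P>lo).all(-1)&(P<hi).all(-1)
    return P[m]*1000
def fit(P,sdf,x0,sc=1.0):
    def f(x):
        q=R.from_euler("z",x[3]).inv().apply(P-x[:3]);return sdf(q)
    for s in (4*sc,sc):
        r=least_squares(f,x0,loss="cauchy",f_scale=s,x_scale=[1,1,1,.01]);x0=r.x
    d=f(x0);return x0,np.median(abs(d)),len(P)
if __name__=="__main__":
    C={n:dict(np.load(f"{n}0.npz")) for n in("side","top")}
    for lab,lo,hi,sdf,x0 in (("car",(.46,-.33,.008),(.6,-.175,.11),carriage,(514,-232,0,3.3)),("rail",(.46,.13,.03),(.64,.2,.2),rail,(547,166,98,3.2))):
        S={n:pts(C[n],lo,hi) for n in C}
        S["both"]=np.vstack(list(S.values()))
        for n,P in S.items(): print(lab,n,*[np.round(v,4) for v in fit(P,sdf,x0)])
    for n in C:
        P=pts(C[n],(.3,-.35,-.02),(.8,-.02,.006)); print(n,"table z",np.median(P[:,2]),P[:,2].std())
E
python3 fit.py
```

```text
car side [ 517.8329 -229.638     1.3795    3.4132] 0.4943 990
car top [ 519.4163 -225.4203    1.015     3.4141] 1.001 200
car both [ 517.819  -229.5901    1.2499    3.4141] 0.5589 1190
rail side [548.8876 164.5459 100.0933   3.0677] 0.8712 2035
rail top [550.7685 157.9984  98.9067   3.0806] 1.0966 1669
rail both [549.0216 164.5494  99.3941   3.068 ] 0.9654 3704
side table z 1.3345850687191962 1.1873928403231693
top table z 0.6325636879457308 1.7035030759879164
```

apply_moves(
  series=[
    [[1, -1, 0], [0, 0, -4.8]],
    [[1, -1, 0], [0, 0, -4.8]],
    [[1, -1, 0], [0, 0, -4.8]],
    [[1, -1, 0], [0, 0, -4.8]],
    [[1, -1, 0], [0, 0, -4.8]],
    [[1, -1, 0], [0, 0, -4.8]],
    [[1, -1, 0], [0, 0, -4.8]],
    [[1, -1, 0], [0, 0, -4.8]],
    [[1, -1, 0], [0, 0, -4.8]],
    [[1, -1, 0], [0, 0, -4.8]],
    [[1, -1, 0], [0, 0, -4.8]],
    [[1, -1, 0], [0, 0, -4.8]],
  ],
)

```text
time: 2.0
position: [0.4844, 0.2963, 0.2503]
eef_rot: [1.91, 2.494, 0.001]
contact_force: [0.5, -0.0, -0.4]
opening: 0.0854
gripper_force: 0.0
```

apply_moves(
  series=[
    [[0.1, -1, 0], [0, 0, 0]],
    [[0.1, -1, 0], [0, 0, 0]],
    [[0.1, -1, 0], [0, 0, 0]],
    [[0.1, -1, 0], [0, 0, 0]],
    [[0.1, -1, 0], [0, 0, 0]],
    [[0.1, -1, 0], [0, 0, 0]],
    [[0.1, -1, 0], [0, 0, 0]],
    [[0.1, -1, 0], [0, 0, 0]],
    [[0.1, -1, 0], [0, 0, 0]],
    [[0.1, -1, 0], [0, 0, 0]],
    [[0.1, -1, 0], [0, 0, 0]],
    [[0.1, -1, 0], [0, 0, 0]],
  ],
)

```text
time: 3.0
position: [0.5135, -0.0036, 0.2502]
eef_rot: [1.905, 2.498, 0.001]
contact_force: [0.2, -0.5, 1.0]
opening: 0.0853
gripper_force: 0.0
```

apply_moves(
  series=[
    [[0.02, -1, 0], [0, 0, 0.2]],
    [[0.02, -1, 0], [0, 0, 0]],
    [[0.02, -1, 0], [0, 0, 0]],
    [[0.02, -1, 0], [0, 0, 0]],
    [[0.02, -1, 0], [0, 0, 0]],
    [[0.02, -1, 0], [0, 0, 0]],
    [[0.02, -1, 0], [0, 0, 0]],
    [[0.02, -1, 0], [0, 0, 0]],
    [[0.01, -1, 0], [0, 0, 0]],
    [[0, -0.04, 0], [0, 0, 0]],
    [[0, 0, -1], [0, 0, 0]],
    [[0, 0, -1], [0, 0, 0]],
  ],
)

```text
time: 4.0
position: [0.5189, -0.2294, 0.2008]
eef_rot: [1.9, 2.497, 0.003]
contact_force: [0.1, 0.7, 0.2]
opening: 0.0854
gripper_force: 0.0
```

Run:
```python
from h import *
from fit import *
s=bot.state();print(s["position"],s["eef_rot"],s["contact_force"],s["q"].round(2))
c=eyes.camera("side");np.savez("side1.npz",**c)
cv2.imwrite("pics/s2.png",cv2.resize(cv2.cvtColor(c["pixels"],cv2.COLOR_RGB2BGR)[180:360,210:410],None,fx=3,fy=3,interpolation=cv2.INTER_CUBIC))
P=pts(c,(.46,-.33,.008),(.6,-.175,.08));print(fit(P,carriage,(518,-229,0,3.41)))
```

```text
[ 0.5189066  -0.22944604  0.20077804] [1.89963081 2.49657747 0.00252803] [0.09829794 0.70447072 0.19588984] [ 0.35  0.67 -0.02  1.8   0.02  0.66  0.58]
(array([ 517.76927254, -229.63310579,    1.48354481,    3.41081238]), np.float64(0.47308287150402606), 784)
```

View pics/s2.png

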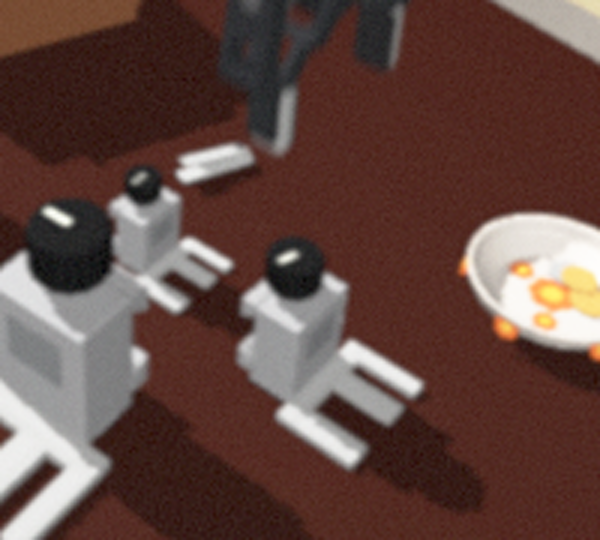

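apply_moves(
  series=[
    [[-0.02, 0, -1], [0, 0, 0]],
    [[-0.02, 0, -1], [0, 0, 0]],
    [[0, 0, -1], [0, 0, 0]],
    [[0, 0, -1], [0, 0, 0]],
    [[0, 0, -1], [0, 0, 0]],
    [[0, 0, -0.8], [0, 0, 0]],
    [[0, 0, -0.39], [0, 0, 0]],
    [[0, 0, 0], [0, 0, 0]],
  ],
)

```text
time: 4.72
position: [0.5157, -0.2276, 0.0438]
eef_rot: [-1.898, -2.499, 0.001]
contact_force: [-0.7, -0.3, -0.0]
opening: 0.0855
gripper_force: 0.0
```

apply_moves(
  series=[
    [[0, 0, 0], [0, 0, 0]],
    [[0, 0, 0], [0, 0, 0]],
    [[0, 0, 0], [0, 0, 0]],
    [[0, 0, 0], [0, 0, 0]],
    [[0, 0, 0], [0, 0, 0]],
    [[0, 0, 0], [0, 0, 0]],
    [[0, 0, 0], [0, 0, 0]],
    [[0, 0, 0], [0, 0, 0]],
    [[0, 0, 0], [0, 0, 0]],
  ],
  claw=-1,
  newtons=60,
)

```text
time: 5.47
position: [0.5178, -0.2288, 0.047]
eef_rot: [1.899, 2.499, 0.002]
contact_force: [0.6, 0.7, 6.3]
opening: 0.0492
gripper_force: 63.5
```

Run:
```python
from h import *
from fit import *
s=bot.state();print({k:s[k] for k in("position","eef_rot","contact_force","moment","opening","gripper_force")})
```

```text
{'position': array([ 0.51778975, -0.22880332,  0.04699672]), 'eef_rot': array([1.89891553e+00, 2.49907447e+00, 1.68982991e-03]), 'contact_force': array([0.58483598, 0.72804557, 6.34978435]), 'moment': array([ 0.13783557,  0.1384176 , -0.01783247]), 'opening': 0.04922834815644826, 'gripper_force': 63.52336049079895}
```

apply_moves(
  series=[
    [[0, 0, 0.4], [0, 0, 0]],
    [[0, 0, 0.8], [0, 0, 0]],
    [[0, 0, 1], [0, 0, 0]],
    [[0, 0, 1], [0, 0, 0]],
    [[0, 0, 1], [0, 0, 0]],
    [[0.4, 0.6, 0.8], [0, 0, -1]],
    [[0.4, 0.8, 0], [0, 0, -1.5]],
    [[0.4, 0.9, 0], [0, 0, -1.5]],
    [[0.4, 0.9, 0], [0, 0, -1.5]],
    [[0.4, 0.9, 0], [0, 0, -1.5]],
    [[0.4, 0.9, 0], [0, 0, -1.5]],
    [[0.4, 0.9, 0], [0, 0, -1.5]],
  ],
)

```text
time: 6.47
position: [0.5855, -0.0796, 0.1702]
eef_rot: [-2.111, -2.323, 0.002]
contact_force: [-0.2, 0.7, -7.3]
opening: 0.0493
gripper_force: 64.9
```

apply_moves(
  series=[
    [[0.4, 0.9, 0], [0, 0, -1.5]],
    [[0.4, 0.9, 0], [0, 0, -1.5]],
    [[0.4, 0.9, 0], [0, 0, -1.5]],
    [[0.4, 0.9, 0], [0, 0, -1.5]],
    [[0.4, 0.9, -0.2], [0, 0, -1.5]],
    [[0.4, 0.9, -0.5], [0, 0, -1.5]],
    [[0.4, 0.9, -0.6], [0, 0, -1.3]],
    [[0.2, 0.8, -0.6], [0, 0, -0.5]],
    [[0.1, 0.6, -0.5], [0, 0, 0]],
    [[0, 0.3, -0.1], [0, 0, 0]],
    [[0, 0, 0], [0, 0, 0]],
    [[0, 0, 0], [0, 0, 0]],
  ],
)

```text
time: 7.47
position: [0.6635, 0.1178, 0.108]
eef_rot: [2.321, 2.117, -0.003]
contact_force: [0.2, -0.9, -6.1]
opening: 0.0491
gripper_force: 64.5
```

```bash
cat > look.py <<'E'
import sys
from fit import *
s=bot.state();p=s["position"]*1000;a=R.from_rotvec(s["eef_rot"]).as_matrix()
print("t",round(s["time"],2),"tcp",p.round(1),"toolz",a[:,2].round(4),"yang",np.degrees(np.arctan2(a[1,1],a[0,1])).round(2),"F",s["contact_force"].round(1),"M",s["moment"].round(2),"open",s["opening"],s["gripper_force"],s["q"].round(2))
rx=None
for n in ("side","top"):
    c=eyes.camera(n);np.savez(f"{n}_{sys.argv[1]}.npz",**c)
    b=p/1000
    P=pts(c,(b[0]-.07,b[1]-.1,b[2]-.06),(b[0]+.07,b[1]+.03,b[2]+.048))
    # drop fingers: keep points whose local x within the block ends
    yaw=np.arctan2(a[1,1],a[0,1]);yaw=yaw if abs(yaw)>1.6 else yaw+np.pi
    q=R.from_euler("z",yaw).inv().apply(P-p);P=P[~((abs(q[:,0])>24)&(q[:,1]<14))]
    x,e,N=fit(P,carriage,(p[0],p[1],p[2]-46,yaw));print(n,"car",x.round(4),e,N)
    P=pts(c,(.46,.13,.03),(.64,.2,.2)) if n=="top" or len(sys.argv)<3 else pts(c,(.46,.13,.03),(float(sys.argv[2]),.2,.2))
    r,e,N=fit(P,rail,(549,164.5,98,3.07));print(n,"rail",r.round(4),e,N)
    l=R.from_euler("z",r[3]).inv().apply(x[:3]-r[:3]);print(n,"car in rail",l.round(2),"yaw diff deg",np.degrees(x[3]-r[3]).round(2))
    cv2.imwrite(f"pics/{n}_{sys.argv[1]}.png",cv2.cvtColor(c["pixels"],cv2.COLOR_RGB2BGR))
E
python3 look.py a
```

```text
t 7.47 tcp [663.5 117.8 108. ] toolz [-9.0e-04 -1.5e-03 -1.0e+00] yang -5.27 F [ 0.2 -0.9 -6.1] M [-0.05 -0.06  0.01] open 0.049051634343728445 64.46672201156616 [-0.32  0.93  0.15  1.52 -0.19  0.71 -0.18]
side car [662.0563 116.6609  62.5209   3.0443] 0.7302123597336609 572
side rail [548.1158 164.6111 100.1043   3.0674] 0.8462493373296358 1985
side car in rail [-117.18   39.37  -37.58] yaw diff deg -1.32
top car [665.5461 114.7364  62.5202   3.0754] 0.8628369209264517 302
top rail [545.0897 165.4232  99.1326   3.0802] 1.0324685120064956 1688
top car in rail [-123.34   43.2   -36.61] yaw diff deg -0.28
```

apply_moves(
  series=[
    [[-0.2, 0.1, 0.14], [0, 0, 1]],
    [[-0.25, 0.15, 0], [0, 0, 0]],
    [[-0.2, 0.1, 0], [0, 0, 0]],
    [[0, 0, 0], [0, 0, 0]],
    [[0, 0, 0], [0, 0, 0]],
    [[0, 0, 0], [0, 0, 0]],
  ],
)

```text
time: 8.07
position: [0.648, 0.1277, 0.1115]
eef_rot: [2.302, 2.137, 0.001]
contact_force: [0.3, 0.2, -6.9]
opening: 0.0495
gripper_force: 64.6
```

```bash
cat > avg.py <<'E'
import sys
from fit import *
tag,N=sys.argv[1],int(sys.argv[2])
s=bot.state();p=s["position"]*1000;a=R.from_rotvec(s["eef_rot"]).as_matrix()
print("t",round(s["time"],2),"tcp",p.round(1),"toolz",a[:,2].round(4),"yang",np.degrees(np.arctan2(a[1,1],a[0,1])).round(2),"F",s["contact_force"].round(1),"M",s["moment"].round(2),"open",s["opening"])
for n in ("side","top"):
    cs=[eyes.camera(n) for _ in range(N)]
    Z=np.stack([c["range_z"] for c in cs]);print(n,"temporal noise mm",1000*np.median(Z.std(0)))
    c=cs[0];c["range_z"]=np.median(Z,0).astype(np.float32);c["pixels"]=np.mean([k["pixels"] for k in cs],0).astype(np.uint8)
    np.savez(f"{n}_{tag}.npz",**c);cv2.imwrite(f"pics/{n}_{tag}.png",cv2.cvtColor(c["pixels"],cv2.COLOR_RGB2BGR))
np.savez(f"st_{tag}.npz",p=p,a=a)
E
python3 avg.py b 8
cat > an.py <<'E'
import sys
from fit import *
tag=sys.argv[1];S=np.load(f"st_{tag}.npz");p,a=S["p"],S["a"];b=p/1000
yaw=np.arctan2(a[1,1],a[0,1]);yaw=yaw if abs(yaw)>1.6 else yaw+np.pi
for n in("side","top"):
    c=dict(np.load(f"{n}_{tag}.npz"))
    P=pts(c,(b[0]-.07,b[1]-.1,b[2]-.06),(b[0]+.07,b[1]+.03,b[2]+.048))
    q=R.from_euler("z",yaw).inv().apply(P-p);P=P[~((abs(q[:,0])>23.5)&(q[:,1]<14))]
    x,e,N=fit(P,carriage,(p[0],p[1],p[2]-46,yaw),.6);print(n,"car",x.round(4),e,N, "minus tcp",(x[:3]-p).round(1),"yaw-tool deg",np.degrees(x[3]-yaw).round(2))
    P=pts(c,(.46,.12,.03),(.61,.2,.2))
    r,e,N=fit(P,rail,(549,164.5,98,3.07),.6);print(n,"rail",r.round(4),e,N)
    l=R.from_euler("z",r[3]).inv().apply(x[:3]-r[:3]);print(n,"car in rail",l.round(2),"yaw diff",np.degrees(x[3]-r[3]).round(2))
    q=R.from_euler("z",3.067).inv().apply(P-[548.5,164.5,99])
    m=(abs(q[:,0]+5)<50)&(abs(q[:,2])<14)&(abs(q[:,1]-14)<5)
    if m.sum()>30:
        k=np.polyfit(q[m,0],q[m,1],1);k=np.polyfit(q[m,0],q[m,1],1,w=1*(abs(np.polyval(k,q[m,0])-q[m,1])<2));print(n,"outer face y",k,"-> yaw",np.degrees(3.067+k[0]),m.sum())
E
python3 an.py b
```

```text
t 8.07 tcp [648.  127.7 111.5] toolz [ 7.e-04 -1.e-04 -1.e+00] yang -4.25 F [ 0.3  0.2 -6.9] M [ 0.09 -0.12  0.04] open 0.04947726730277464
side temporal noise mm 1.6524289
top temporal noise mm 1.316499
side car [647.1663 126.2947  65.7616   3.0713] 0.3232199024965148 637 minus tcp [ -0.9  -1.4 -45.7] yaw-tool deg 0.22
side rail [548.506  164.6166 100.2322   3.0674] 0.44659713303560267 2038
side car in rail [-101.23   30.9   -34.47] yaw diff 0.22
side outer face y [1.24844974e-03 1.39400123e+01] -> yaw 175.79768666752892 368
top car [648.3418 124.7159  64.6096   3.0988] 0.3841726300705446 344 minus tcp [  0.3  -3.  -46.8] yaw-tool deg 1.8
top rail [547.3917 159.1179  98.9964   3.067 ] 0.7103148776150761 1511
top car in rail [-103.23   26.79  -34.39] yaw diff 1.82
top outer face y [-1.81845516e-03  1.06425582e+01] -> yaw 175.62196596082853 60
```

Run:
```python
import cv2,numpy as np
a=cv2.imread("pics/side_b.png")[130:210,170:290];b=cv2.imread("pics/top_b.png")[120:215,140:230]
a=cv2.resize(a,None,fx=6.6,fy=6.6,interpolation=cv2.INTER_CUBIC);b=cv2.resize(b,None,fx=6.3,fy=6.3,interpolation=cv2.INTER_CUBIC)
cv2.imwrite("pics/sb.png",a[:600,:800]);cv2.imwrite("pics/tb.png",b[:600,:800]);print(a.shape,b.shape)
```

```text
(528, 792, 3) (598, 567, 3)
```

View pics/sb.png

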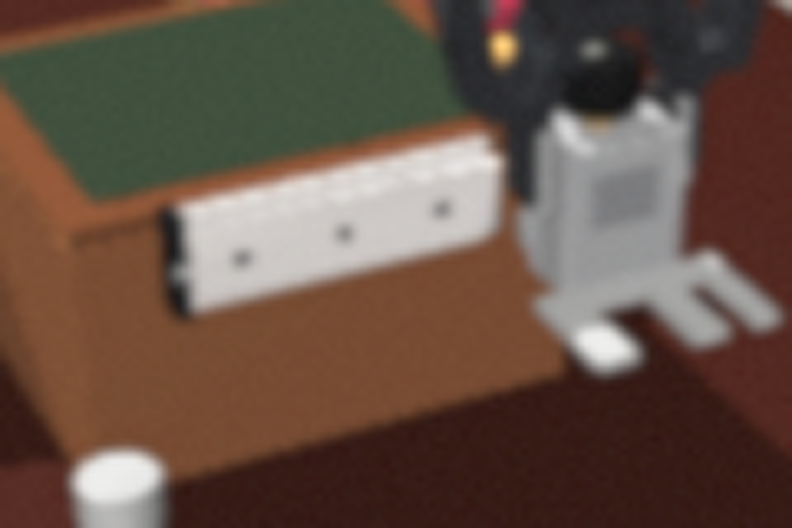

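View pics/tb.png

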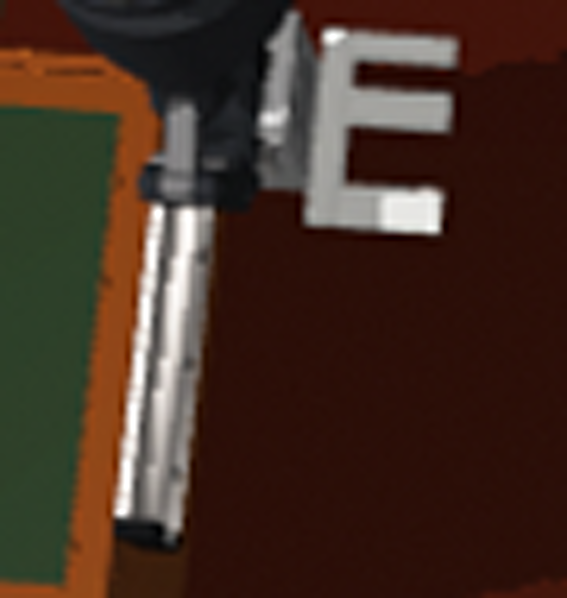

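Both crops show the carriage level with the rail and just short of its open end (side: rail end (498,195), jaws (540,150)/(525,230)). The stop is black at (175,260). I'll correct by 0.9 mm in and 0.4 mm up, then enter slowly.

apply_moves(
  series=[
    [[0, 0.036, 0.016], [0, 0, 0]],
    [[-0.08, 0.006, 0], [0, 0, 0]],
    [[-0.08, 0.006, 0], [0, 0, 0]],
    [[-0.08, 0.006, 0], [0, 0, 0]],
    [[-0.08, 0.006, 0], [0, 0, 0]],
    [[-0.08, 0.006, 0], [0, 0, 0]],
    [[-0.08, 0.006, 0], [0, 0, 0]],
    [[-0.08, 0.006, 0], [0, 0, 0]],
    [[-0.08, 0.006, 0], [0, 0, 0]],
    [[0, 0, 0], [0, 0, 0]],
    [[0, 0, 0], [0, 0, 0]],
  ],
)

```text
time: 9.78
position: [0.6318, 0.1299, 0.1117]
eef_rot: [2.302, 2.137, 0.0]
contact_force: [0.0, 0.6, -8.5]
opening: 0.0493
gripper_force: 64.6
```

```bash
python3 avg.py c 4; python3 an.py c
```

```text
t 9.78 tcp [631.8 129.9 111.7] toolz [ 1.e-04  0.e+00 -1.e+00] yang -4.26 F [ 0.   0.6 -8.5] M [ 0.07 -0.02 -0.02] open 0.04925950145668994
side temporal noise mm 1.4819571
top temporal noise mm 1.0959629
side car [631.3639 128.621   66.2254   3.0683] 0.40142880234283407 636 minus tcp [ -0.4  -1.3 -45.5] yaw-tool deg 0.05
side rail [548.6392 164.5439 100.1771   3.0667] 0.5958363191792557 2105
side car in rail [-85.18  29.63 -33.95] yaw diff 0.09
side outer face y [-3.01476857e-04  1.39935431e+01] -> yaw 175.70888241508987 351
top car [632.6386 127.2492  65.1554   3.0871] 0.47581728719218486 341 minus tcp [  0.8  -2.7 -46.6] yaw-tool deg 1.13
top rail [550.2057 158.869   99.0682   3.0676] 0.74837531752042 1440
top car in rail [-84.54  25.44 -33.91] yaw diff 1.11
top outer face y [7.96202967e-03 1.06208390e+01] -> yaw 176.18234646329626 50
```

apply_moves(
  series=[
    [[-0.08, 0.006, 0], [0, 0, 0]],
    [[-0.08, 0.006, 0], [0, 0, 0]],
    [[-0.08, 0.006, 0], [0, 0, 0]],
    [[-0.08, 0.006, 0], [0, 0, 0]],
    [[-0.08, 0.006, 0], [0, 0, 0]],
    [[0, 0, 0], [0, 0, 0]],
  ],
)

```text
time: 10.68
position: [0.6211, 0.1308, 0.1116]
eef_rot: [-2.302, -2.137, 0.001]
contact_force: [-0.2, 1.0, -7.0]
opening: 0.0495
gripper_force: 64.6
```

apply_moves(
  series=[
    [[-0.08, 0.006, 0], [0, 0, 0]],
    [[-0.08, 0.006, 0], [0, 0, 0]],
    [[-0.08, 0.006, 0], [0, 0, 0]],
    [[-0.08, 0.006, 0], [0, 0, 0]],
    [[-0.08, 0.006, 0], [0, 0, 0]],
    [[0, 0, 0], [0, 0, 0]],
  ],
)

```text
time: 11.18
position: [0.6112, 0.1315, 0.1116]
eef_rot: [-2.302, -2.137, 0.001]
contact_force: [0.2, 0.8, -7.6]
opening: 0.0489
gripper_force: 64.6
```

apply_moves(
  series=[
    [[-0.12, 0.009, 0], [0, 0, 0]],
    [[-0.12, 0.009, 0], [0, 0, 0]],
    [[-0.12, 0.009, 0], [0, 0, 0]],
    [[-0.12, 0.009, 0], [0, 0, 0]],
    [[-0.12, 0.009, 0], [0, 0, 0]],
    [[-0.12, 0.009, 0], [0, 0, 0]],
    [[-0.12, 0.009, 0], [0, 0, 0]],
    [[-0.12, 0.009, 0], [0, 0, 0]],
    [[0, 0, 0], [0, 0, 0]],
  ],
)

```text
time: 11.93
position: [0.5869, 0.1333, 0.1116]
eef_rot: [-2.302, -2.137, 0.001]
contact_force: [-0.5, -0.2, -7.5]
opening: 0.0491
gripper_force: 64.6
```

```bash
python3 avg.py d 4; python3 an.py d
```

```text
t 11.93 tcp [586.9 133.3 111.6] toolz [-0.0013 -0.     -1.    ] yang -4.25 F [-0.5 -0.2 -7.5] M [ 0.1   0.01 -0.02] open 0.04906884817169647
side temporal noise mm 1.4951471
top temporal noise mm 1.1367842
side car [586.5072 132.1267  66.2      3.0671] 0.4069832789485375 671 minus tcp [ -0.4  -1.1 -45.4] yaw-tool deg -0.02
side rail [548.9128 164.4485 100.3321   3.0644] 0.7525240687384382 1826
side car in rail [-39.97  29.33 -34.13] yaw diff 0.15
side outer face y [1.38470263e-04 1.39480871e+01] -> yaw 175.7340895282919 189
top car [584.5551 130.9456  65.1402   3.0739] 0.5050663414012035 343 minus tcp [ -2.3  -2.3 -46.5] yaw-tool deg 0.37
top rail [549.0098 152.4305  99.0149   2.9362] 0.8011929308521033 1074
top car in rail [-39.18  13.78 -33.87] yaw diff 7.89
```

apply_moves(
  series=[
    [[-0.12, 0.009, 0], [0, 0, 0]],
    [[-0.12, 0.009, 0], [0, 0, 0]],
    [[-0.12, 0.009, 0], [0, 0, 0]],
    [[-0.12, 0.009, 0], [0, 0, 0]],
    [[-0.12, 0.009, 0], [0, 0, 0]],
    [[-0.12, 0.009, 0], [0, 0, 0]],
    [[-0.12, 0.009, 0], [0, 0, 0]],
    [[-0.12, 0.009, 0], [0, 0, 0]],
    [[-0.12, 0.009, 0], [0, 0, 0]],
    [[-0.12, 0.009, 0], [0, 0, 0]],
    [[0, 0, 0], [0, 0, 0]],
  ],
)

```text
time: 13.25
position: [0.5568, 0.1355, 0.1116]
eef_rot: [-2.301, -2.137, 0.002]
contact_force: [0.1, 0.4, -7.1]
opening: 0.049
gripper_force: 64.6
```

apply_moves(
  series=[
    [[-0.12, 0.009, 0], [0, 0, 0]],
    [[-0.12, 0.009, 0], [0, 0, 0]],
    [[-0.12, 0.009, 0], [0, 0, 0]],
    [[-0.12, 0.009, 0], [0, 0, 0]],
    [[-0.12, 0.009, 0], [0, 0, 0]],
    [[-0.12, 0.009, 0], [0, 0, 0]],
    [[-0.12, 0.009, 0], [0, 0, 0]],
    [[-0.12, 0.009, 0], [0, 0, 0]],
    [[-0.12, 0.009, 0], [0, 0, 0]],
    [[-0.12, 0.009, 0], [0, 0, 0]],
    [[0, 0, 0], [0, 0, 0]],
  ],
)

```text
time: 14.17
position: [0.5268, 0.1378, 0.1116]
eef_rot: [-2.301, -2.137, 0.002]
contact_force: [-0.6, -0.7, -7.9]
opening: 0.0496
gripper_force: 64.6
```

apply_moves(
  series=[
    [[-0.06, 0.0045, 0], [0, 0, 0]],
    [[-0.06, 0.0045, 0], [0, 0, 0]],
    [[-0.06, 0.0045, 0], [0, 0, 0]],
    [[-0.06, 0.0045, 0], [0, 0, 0]],
    [[-0.06, 0.0045, 0], [0, 0, 0]],
    [[-0.06, 0.0045, 0], [0, 0, 0]],
    [[0, 0, 0], [0, 0, 0]],
  ],
)

```text
time: 14.75
position: [0.5183, 0.1384, 0.1116]
eef_rot: [-2.302, -2.137, 0.001]
contact_force: [-0.3, 0.3, -8.0]
opening: 0.0494
gripper_force: 64.6
```

apply_moves(
  series=[
    [[-0.04, 0.003, 0], [0, 0, 0]],
    [[-0.04, 0.003, 0], [0, 0, 0]],
    [[-0.04, 0.003, 0], [0, 0, 0]],
    [[-0.04, 0.003, 0], [0, 0, 0]],
    [[0, 0, 0], [0, 0, 0]],
  ],
)

```text
time: 15.17
position: [0.5145, 0.1387, 0.1117]
eef_rot: [-2.302, -2.137, 0.001]
contact_force: [0.1, 0.2, -6.4]
opening: 0.0494
gripper_force: 64.6
```

apply_moves(
  series=[
    [[-0.02, 0.0015, 0], [0, 0, 0]],
    [[-0.02, 0.0015, 0], [0, 0, 0]],
    [[0, 0, 0], [0, 0, 0]],
  ],
)

```text
time: 15.42
position: [0.5138, 0.1387, 0.1117]
eef_rot: [-2.302, -2.137, 0.0]
contact_force: [0.1, 0.6, -7.8]
opening: 0.0494
gripper_force: 64.6
```

apply_moves(
  series=[
    [[-0.02, 0.0015, 0], [0, 0, 0]],
    [[0, 0, 0], [0, 0, 0]],
  ],
)

```text
time: 15.58
position: [0.5133, 0.1387, 0.1117]
eef_rot: [-2.303, -2.137, 0.0]
contact_force: [0.7, -0.1, -7.9]
opening: 0.049
gripper_force: 64.6
```

apply_moves(
  series=[
    [[-0.02, 0.0015, 0], [0, 0, 0]],
    [[-0.02, 0.0015, 0], [0, 0, 0]],
    [[0, 0, 0], [0, 0, 0]],
  ],
)

```text
time: 15.83
position: [0.5127, 0.1388, 0.1117]
eef_rot: [2.302, 2.137, 0.001]
contact_force: [1.0, 0.3, -7.7]
opening: 0.0488
gripper_force: 64.6
```

apply_moves(
  series=[
    [[-0.02, 0.0015, 0], [0, 0, 0]],
    [[0, 0, 0], [0, 0, 0]],
  ],
)

```text
time: 16.0
position: [0.5126, 0.1388, 0.1118]
eef_rot: [2.302, 2.136, 0.002]
contact_force: [1.5, -0.9, -7.9]
opening: 0.0495
gripper_force: 64.6
```

apply_moves(
  series=[
    [[-0.02, 0.0015, 0], [0, 0, 0]],
    [[0, 0, 0], [0, 0, 0]],
  ],
)

```text
time: 16.17
position: [0.5126, 0.1389, 0.1119]
eef_rot: [2.302, 2.136, 0.003]
contact_force: [3.2, -0.3, -8.0]
opening: 0.0492
gripper_force: 64.6
```

apply_moves(
  series=[
    [[-0.02, 0.0015, 0], [0, 0, 0]],
    [[-0.02, 0.0015, 0], [0, 0, 0]],
    [[0, 0, 0], [0, 0, 0]],
  ],
)

```text
time: 16.42
position: [0.5125, 0.1389, 0.112]
eef_rot: [2.301, 2.134, 0.006]
contact_force: [6.7, -0.6, -9.0]
opening: 0.0495
gripper_force: 64.5
```

```bash
python3 avg.py e 4; python3 an.py e|grep side
```

```text
t 16.42 tcp [512.5 138.9 112. ] toolz [ 4.5e-03  3.0e-04 -1.0e+00] yang -4.31 F [ 6.7 -0.6 -9. ] M [-0.18 -1.23 -0.1 ] open 0.04953596130284796
side temporal noise mm 1.4927363
top temporal noise mm 1.1968806
side car [511.618  137.7442  66.6271   3.0732] 0.4109703072661759 767 minus tcp [ -0.9  -1.1 -45.4] yaw-tool deg 0.39
side rail [543.1537 164.9616 100.1111   3.067 ] 29.663439265224795 2002
side car in rail [ 29.42  29.49 -33.48] yaw diff 0.35
side outer face y [7.07120612e-03 1.41202027e+01] -> yaw 176.1313060331249 148
```

apply_moves(
  series=[
    [[0, 0, 0], [0, 0, 0]],
    [[0, 0, 0], [0, 0, 0]],
    [[0, 0, 0], [0, 0, 0]],
    [[0, 0, 0], [0, 0, 0]],
    [[0, 0, 0], [0, 0, 0]],
    [[0, 0, 0], [0, 0, 0]],
  ],
  claw=1,
)

```text
time: 17.32
position: [0.5101, 0.1391, 0.1118]
eef_rot: [-2.302, -2.137, 0.0]
contact_force: [0.3, 0.2, -0.3]
opening: 0.0856
gripper_force: 0.0
```

apply_moves(
  series=[
    [[0.06, 0, 0.3], [0, 0, 0]],
    [[0, 0, 0.6], [0, 0, 0]],
    [[0, 0, 0.7], [0, 0, 0]],
    [[0, 0, 0.3], [0, 0, 0]],
    [[0, 0.1, 0], [0, 0, 7]],
    [[0, 0.1, 0], [0, 0, 7]],
    [[0, 0.05, 0], [0, 0, 7]],
    [[0, 0, 0], [0, 0, 7]],
    [[0, 0, 0], [0, 0, 7]],
    [[0, 0, 0], [0, 0, 7]],
    [[0, 0, 0], [0, 0, 7]],
    [[0, 0, 0], [0, 0, 7]],
  ],
)

```text
time: 18.32
position: [0.5119, 0.1451, 0.1594]
eef_rot: [1.021, 2.971, -0.0]
contact_force: [0.1, -0.1, -0.2]
opening: 0.0853
gripper_force: 0.0
```

```bash
python3 avg.py f 5; python3 an.py f|grep side
python3 - <<'E'
import cv2
from rig import bot
print(bot.state()["q"].round(2))
a=cv2.imread("pics/side_f.png")[110:210,160:290]
cv2.imwrite("pics/sf.png",cv2.resize(a,(780,600),interpolation=cv2.INTER_CUBIC))
E
```

```text
t 18.32 tcp [511.9 145.1 159.4] toolz [ 3.e-04 -2.e-04 -1.e+00] yang 52.08 F [ 0.1 -0.1 -0.2] M [-0.02  0.03  0.05] open 0.08532255602266621
side temporal noise mm 1.5877556
top temporal noise mm 1.2551951
side car [500.9752 148.0013 106.0388   4.9499] 5.125593107094379 503 minus tcp [-11.    2.9 -53.3] yaw-tool deg 51.53
side rail [548.0016 164.5866 100.3027   3.0666] 0.9092293026388916 1685
side car in rail [45.65 20.06  5.74] yaw diff 107.91
side outer face y [2.69401525e-03 1.40912433e+01] -> yaw 175.88051147061344 178
[-0.3   0.7  -0.11  1.93  0.15  0.51  0.39]
```

View pics/sf.png

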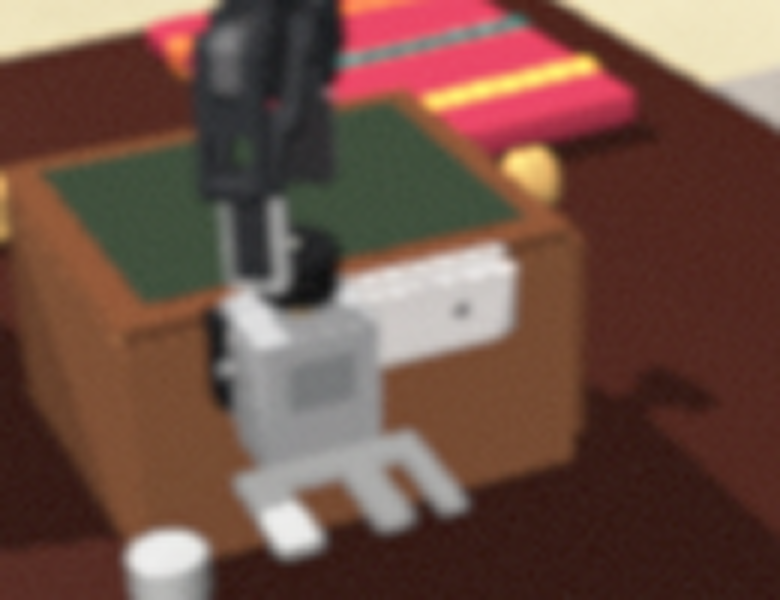

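The carriage hangs on the rail beside the stop (220,350), with the knob at (310,265) and the open fingers above it. Refitting it without the gripper.

```bash
cat > an2.py <<'E'
import sys
from fit import *
c=dict(np.load(f"side_{sys.argv[1]}.npz"))
P=pts(c,(.45,.04,.05),(.57,.17,.126));q=R.from_euler("z",3.067).inv().apply(P-[511.6,137.7,66]);P=P[(abs(q[:,0])<40)&(q[:,1]>-14)&(q[:,2]<60)]
x,e,N=fit(P,carriage,(511.6,137.7,65,3.067),.6);print("car",x.round(4),e,N,"rail",R.from_euler("z",3.067).inv().apply(x[:3]-[548.7,164.5,100.2]).round(2))
E
for t in e f; do python3 an2.py $t;done
```

```text
car [507.3002 138.0891  66.5819   3.0672] 0.47916812979327617 639 rail [ 39.32  29.42 -33.62]
car [512.0134 136.9064  63.2688   3.0771] 1.1266828007552876 672 rail [ 34.53  30.25 -36.93]
```

apply_moves(
  series=[
    [[0.04, 0, 0], [0, 0, 7]],
    [[0, 0, 0], [0, 0, 7]],
    [[0, 0, 0], [0, 0, 6]],
    [[0, 0, -0.25], [0, 0, 0]],
    [[0, 0, -0.25], [0, 0, 0]],
    [[0, 0, 0], [0, 0, 0]],
    [[0, 0, 0], [0, 0, 0]],
  ],
)

```text
time: 19.4
position: [0.5124, 0.1451, 0.146]
eef_rot: [-0.501, -3.1, 0.001]
contact_force: [0.6, 0.1, -0.2]
opening: 0.085
gripper_force: 0.0
```

apply_moves(
  series=[
    [[0, 0, 0], [0, 0, 0]],
    [[0, 0, 0], [0, 0, 0]],
    [[0, 0, 0], [0, 0, 0]],
    [[0, 0, 0], [0, 0, 0]],
    [[0, 0, 0], [0, 0, 0]],
    [[0, 0, 0], [0, 0, 0]],
    [[0, 0, 0], [0, 0, 0]],
    [[0, 0, 0], [0, 0, 0]],
    [[0, 0, 0], [0, 0, 0]],
    [[0, 0, 0], [0, 0, 0]],
  ],
  claw=-1,
  newtons=60,
)

```text
time: 20.23
position: [0.5125, 0.1441, 0.147]
eef_rot: [-0.5, -3.101, 0.003]
contact_force: [-1.8, -3.3, 4.8]
opening: 0.0302
gripper_force: 58.9
```

```bash
cat > st.py <<'E'
from h import *
s=bot.state();a=R.from_rotvec(s["eef_rot"]).as_matrix()
print("t",round(s["time"],2),"tcp",(s["position"]*1000).round(1),"toolz",a[:,2].round(3),"yang",np.degrees(np.arctan2(a[1,1],a[0,1])).round(1),"F",s["contact_force"].round(1),"M",s["moment"].round(3),"open",s["opening"].round(4),s["gripper_force"].round(0),"q",s["q"].round(2))
E
python3 st.py
```

```text
Traceback (most recent call last):
  File "st.py", line 3, in <module>
    print("t",round(s["time"],2),"tcp",(s["position"]*1000).round(1),"toolz",a[:,2].round(3),"yang",np.degrees(np.arctan2(a[1,1],a[0,1])).round(1),"F",s["contact_force"].round(1),"M",s["moment"].round(3),"open",s["opening"].round(4),s["gripper_force"].round(0),"q",s["q"].round(2))
                                                                                                                                                                                                                   ^^^^^^^^^^^^^^^^^^
AttributeError: 'float' object has no attribute 'round'
```

apply_moves(
  series=[
    [[-0.03, 0.002, 0], [0, 0, 0]],
    [[-0.03, 0.002, 0], [0, 0, 0]],
    [[0, 0, 0], [0, 0, 0]],
    [[0, 0, 0], [0, 0, 0]],
  ],
)

```text
time: 20.57
position: [0.5123, 0.1442, 0.1471]
eef_rot: [0.5, 3.1, -0.001]
contact_force: [2.1, -4.6, 5.5]
opening: 0.0302
gripper_force: 59.0
```

```bash
sed -i 's/s\["opening"\].round(4),s\["gripper_force"\].round(0)/s["opening"],s["gripper_force"]/' st.py; python3 st.py
```

```text
t 20.57 tcp [512.3 144.2 147.1] toolz [ 0.002 -0.001 -1.   ] yang 71.7 F [ 2.1 -4.6  5.5] M [-1.052 -0.3    0.06 ] open 0.0302265164387647 59.02137637138367 q [-0.24  0.73 -0.2   1.94  0.28  0.5   0.62]
```

apply_moves(
  series=[
    [[0, -0.02, 0.02], [0, 0, -4]],
    [[0, -0.01, 0.01], [0, 0, -5]],
    [[0, -0.01, 0.01], [0, 0, -5]],
    [[0, -0.006, 0.003], [0, 0, -5]],
    [[0, -0.006, 0.003], [0, 0, -5]],
    [[0, -0.006, 0.003], [0, 0, -5]],
    [[0, -0.006, 0.003], [0, 0, -5]],
    [[0, -0.006, 0.003], [0, 0, -5]],
    [[0, 0, 0], [0, 0, 0]],
    [[0, 0, 0], [0, 0, 0]],
  ],
)

```text
time: 21.4
position: [0.5119, 0.1444, 0.1476]
eef_rot: [1.501, 2.759, 0.002]
contact_force: [3.4, -1.4, -7.0]
opening: 0.0303
gripper_force: 59.6
```

```bash
python3 st.py
```

```text
t 21.4 tcp [511.9 144.4 147.6] toolz [ 0.001  0.001 -1.   ] yang 32.9 F [ 3.4 -1.4 -7. ] M [-0.043 -0.74  -0.015] open 0.030304496949928813 59.6390962600708 q [-0.35  0.72 -0.02  1.95  0.03  0.47  0.18]
```

apply_moves(
  series=[
    [[0, -0.006, 0], [0, 0, -5]],
    [[0, -0.006, 0], [0, 0, -5]],
    [[0, -0.006, 0], [0, 0, -5]],
    [[0, -0.006, 0], [0, 0, -5]],
    [[0, -0.006, 0], [0, 0, -5]],
    [[0, -0.006, 0], [0, 0, -5]],
    [[0, 0, 0], [0, 0, 0]],
  ],
)

```text
time: 21.98
position: [0.512, 0.143, 0.1484]
eef_rot: [2.166, 2.274, 0.002]
contact_force: [1.5, -2.2, 1.8]
opening: 0.0305
gripper_force: 60.4
```

```bash
python3 st.py
```

```text
t 21.98 tcp [512.  143.  148.4] toolz [ 0.002  0.    -1.   ] yang 2.8 F [ 1.5 -2.2  1.8] M [-0.268 -0.57   0.087] open 0.030508475493911093 60.40903151035309 q [-0.43  0.73  0.12  1.95 -0.17  0.47 -0.14]
```

apply_moves(
  series=[
    [[0, -0.006, 0], [0, 0, -5]],
    [[0, -0.006, 0], [0, 0, -5]],
    [[0, -0.006, 0], [0, 0, -5]],
    [[0, -0.006, 0], [0, 0, -5]],
    [[0, 0, 0], [0, 0, 0]],
  ],
)

```text
time: 22.4
position: [0.5125, 0.1419, 0.1485]
eef_rot: [2.527, 1.864, 0.003]
contact_force: [1.6, -1.6, 3.4]
opening: 0.0301
gripper_force: 60.5
```

```bash
python3 st.py
```

```text
t 22.4 tcp [512.5 141.9 148.5] toolz [ 0.003 -0.    -1.   ] yang -17.2 F [ 1.6 -1.6  3.4] M [-0.581 -0.676  0.166] open 0.03007191706973833 60.52194356918335 q [-0.48  0.73  0.21  1.95 -0.3   0.48 -0.36]
```

apply_moves(
  series=[
    [[-0.04, -0.004, 0], [0, 0, -4]],
    [[-0.03, -0.004, 0], [0, 0, -4]],
    [[0, -0.003, 0], [0, 0, -4]],
    [[0, 0, 0], [0, 0, 0]],
    [[0, 0, 0], [0, 0, 0]],
  ],
)

```text
time: 22.82
position: [0.5126, 0.1414, 0.1485]
eef_rot: [2.703, 1.593, 0.008]
contact_force: [6.0, -3.4, 0.3]
opening: 0.0299
gripper_force: 60.2
```

```bash
python3 st.py
```

```text
t 22.82 tcp [512.6 141.4 148.5] toolz [ 0.006 -0.    -1.   ] yang -29.0 F [ 6.  -3.4  0.3] M [-0.695 -1.303  0.219] open 0.02987755387897058 60.23401379585266 q [-0.51  0.74  0.26  1.96 -0.38  0.48 -0.49]
```

apply_moves(
  series=[
    [[0, 0, 0], [0, 0, -3]],
    [[0, 0, 0], [0, 0, -3]],
    [[0, 0, 0], [0, 0, 0]],
    [[0, 0, 0], [0, 0, 0]],
  ],
)

```text
time: 23.15
position: [0.5128, 0.1411, 0.1485]
eef_rot: [2.783, 1.449, 0.009]
contact_force: [5.1, -3.2, -0.1]
opening: 0.0303
gripper_force: 60.2
```

```bash
python3 st.py
```

```text
t 23.15 tcp [512.8 141.1 148.5] toolz [ 0.007 -0.001 -1.   ] yang -35.0 F [ 5.1 -3.2 -0.1] M [-0.853 -1.377  0.261] open 0.030348513937556575 60.20715594291687 q [-0.53  0.74  0.29  1.96 -0.42  0.49 -0.55]
```

apply_moves(
  series=[
    [[0, 0, 0], [0, 0, -3]],
    [[0, 0, 0], [0, 0, -2]],
    [[0, 0, 0], [0, 0, 0]],
    [[0, 0, 0], [0, 0, 0]],
  ],
)

```text
time: 23.48
position: [0.513, 0.1408, 0.1485]
eef_rot: [2.844, 1.326, 0.009]
contact_force: [6.9, -3.8, -0.2]
opening: 0.0304
gripper_force: 60.2
```

```bash
python3 st.py
```

```text
t 23.48 tcp [513.  140.8 148.5] toolz [ 0.007 -0.001 -1.   ] yang -40.0 F [ 6.9 -3.8 -0.2] M [-0.946 -1.471  0.298] open 0.0303617625445846 60.18471658229828 q [-0.54  0.75  0.31  1.96 -0.45  0.49 -0.61]
```

apply_moves(
  series=[
    [[0, 0, 0], [0, 0, -2]],
    [[0, 0, 0], [0, 0, -2]],
    [[0, 0, 0], [0, 0, 0]],
    [[0, 0, 0], [0, 0, 0]],
  ],
)

```text
time: 23.82
position: [0.5131, 0.1406, 0.1486]
eef_rot: [2.888, 1.226, 0.01]
contact_force: [7.8, -4.2, -0.0]
opening: 0.03
gripper_force: 60.2
```

```bash
python3 st.py
```

```text
t 23.82 tcp [513.1 140.6 148.6] toolz [ 0.007 -0.001 -1.   ] yang -44.0 F [ 7.8 -4.2 -0. ] M [-1.039 -1.477  0.225] open 0.029952498842139866 60.173914432525635 q [-0.55  0.75  0.33  1.96 -0.47  0.5  -0.65]
```

apply_moves(
  series=[
    [[0, -0.01, 0], [0, 0, -2]],
    [[0, 0, 0], [0, 0, -2]],
    [[0, 0, 0], [0, 0, 0]],
    [[0, 0, 0], [0, 0, 0]],
  ],
)

```text
time: 24.15
position: [0.5131, 0.1404, 0.1485]
eef_rot: [2.929, 1.124, 0.01]
contact_force: [6.3, -3.3, -1.1]
opening: 0.0302
gripper_force: 60.2
```

```bash
python3 st.py
```

```text
t 24.15 tcp [513.1 140.4 148.5] toolz [ 0.007 -0.002 -1.   ] yang -48.0 F [ 6.3 -3.3 -1.1] M [-1.005 -1.525  0.189] open 0.030244561770204795 60.18939971923828 q [-0.56  0.75  0.35  1.96 -0.5   0.5  -0.7 ]
```

apply_moves(
  series=[
    [[0, -0.01, 0], [0, 0, -2]],
    [[0, 0, 0], [0, 0, -2]],
    [[0, 0, 0], [0, 0, 0]],
    [[0, 0, 0], [0, 0, 0]],
  ],
)

```text
time: 24.48
position: [0.5132, 0.1403, 0.1485]
eef_rot: [2.967, 1.022, 0.01]
contact_force: [6.7, -4.2, -1.3]
opening: 0.03
gripper_force: 60.2
```

```bash
python3 st.py
```

```text
t 24.48 tcp [513.2 140.3 148.5] toolz [ 0.008 -0.002 -1.   ] yang -52.0 F [ 6.7 -4.2 -1.3] M [-1.008 -1.484  0.264] open 0.030034840069189408 60.175076723098755 q [-0.57  0.76  0.37  1.96 -0.52  0.51 -0.74]
```

apply_moves(
  series=[
    [[0, 0, 0], [0, 0, -2]],
    [[0, 0, 0], [0, 0, -1]],
    [[0, 0, 0], [0, 0, 0]],
    [[0, 0, 0], [0, 0, 0]],
  ],
)

```text
time: 24.82
position: [0.5133, 0.1401, 0.1485]
eef_rot: [2.992, 0.944, 0.01]
contact_force: [7.4, -4.6, -0.8]
opening: 0.0297
gripper_force: 60.2
```

```bash
python3 st.py
```

```text
t 24.82 tcp [513.3 140.1 148.5] toolz [ 0.008 -0.002 -1.   ] yang -55.0 F [ 7.4 -4.6 -0.8] M [-1.166 -1.542  0.259] open 0.029705374307446013 60.15307545661926 q [-0.58  0.76  0.38  1.96 -0.54  0.51 -0.78]
```

apply_moves(
  series=[
    [[0, 0, 0], [0, 0, -2]],
    [[0, 0, 0], [0, 0, -1]],
    [[0, 0, 0], [0, 0, 0]],
    [[0, 0, 0], [0, 0, 0]],
  ],
)

```text
time: 25.15
position: [0.5129, 0.14, 0.1485]
eef_rot: [3.014, 0.87, 0.009]
contact_force: [6.0, -5.3, 0.0]
opening: 0.0299
gripper_force: 60.2
```

```bash
python3 st.py
```

```text
t 25.15 tcp [512.9 140.  148.5] toolz [ 0.007 -0.003 -1.   ] yang -57.8 F [ 6.  -5.3  0. ] M [-1.254 -1.434  1.067] open 0.02992239991814045 60.21982491016388 q [-0.59  0.76  0.4   1.96 -0.56  0.52 -0.81]
```

Solid: the last step read 1.07 Nm, more than the 0.3–0.6 I was aiming for. I'll ease the torque off right away.

apply_moves(
  series=[
    [[0, 0, 0], [0, 0, 0.6]],
    [[0, 0, 0], [0, 0, 0]],
  ],
)

```text
time: 25.32
position: [0.5129, 0.14, 0.1485]
eef_rot: [3.01, 0.885, 0.009]
contact_force: [7.9, -3.8, 0.1]
opening: 0.0302
gripper_force: 60.2
```

```bash
python3 st.py
```

```text
t 25.32 tcp [512.9 140.  148.5] toolz [ 0.007 -0.002 -1.   ] yang -57.2 F [ 7.9 -3.8  0.1] M [-1.19  -1.428  0.826] open 0.030156019427416643 60.1570200920105 q [-0.59  0.76  0.39  1.96 -0.55  0.52 -0.8 ]
```

apply_moves(
  series=[
    [[0, 0, 0], [0, 0, 0.9]],
    [[0, 0, 0], [0, 0, 0]],
    [[0, 0, 0], [0, 0, 0]],
  ],
)

```text
time: 25.57
position: [0.513, 0.1399, 0.1485]
eef_rot: [3.004, 0.906, 0.01]
contact_force: [8.0, -4.5, -0.0]
opening: 0.0304
gripper_force: 60.1
```

```bash
python3 st.py
```

```text
t 25.57 tcp [513.  139.9 148.5] toolz [ 0.007 -0.002 -1.   ] yang -56.4 F [ 8.  -4.5 -0. ] M [-1.162 -1.489  0.553] open 0.03037019020831671 60.146716833114624 q [-0.58  0.76  0.39  1.96 -0.55  0.52 -0.79]
```

Felt torque at the pause is 0.55 Nm, solid at the end. Now unload sideways, release and rise.

apply_moves(
  series=[
    [[0.06, -0.03, 0], [0, 0, 0]],
    [[0, 0, 0], [0, 0, 0]],
  ],
)

```text
time: 25.73
position: [0.5131, 0.1399, 0.1485]
eef_rot: [3.006, 0.906, 0.006]
contact_force: [4.5, -2.7, 2.6]
opening: 0.0301
gripper_force: 60.5
```

apply_moves(
  series=[
    [[0, 0, 0], [0, 0, 0]],
    [[0, 0, 0], [0, 0, 0]],
    [[0, 0, 0], [0, 0, 0]],
    [[0, 0, 0], [0, 0, 0]],
    [[0, 0, 0], [0, 0, 0]],
    [[0, 0, 0], [0, 0, 0]],
  ],
  claw=1,
)

```text
time: 26.23
position: [0.5106, 0.1408, 0.1479]
eef_rot: [-3.01, -0.899, 0.001]
contact_force: [0.3, 0.2, 0.0]
opening: 0.0857
gripper_force: 0.0
```

apply_moves(
  series=[
    [[0, 0, 0.3], [0, 0, 0]],
    [[0, 0, 0.6], [0, 0, 0]],
    [[0, 0, 1], [0, 0, 0]],
    [[0, 0, 1], [0, 0, 0]],
    [[0, 0, 1], [0, 0, 0]],
    [[0, 0, 1], [0, 0, 0]],
    [[0.5, 0.5, 0.5], [0, 0, 0]],
    [[0.8, 0.8, 0], [0, 0, 0]],
    [[0.8, 0.8, 0], [0, 0, 0]],
    [[0.5, 0.8, 0], [0, 0, 0]],
    [[0, 0, 0], [0, 0, 0]],
  ],
)

```text
time: 27.15
position: [0.5778, 0.2187, 0.283]
eef_rot: [-3.005, -0.908, -0.005]
contact_force: [-0.4, 0.2, 0.1]
opening: 0.0852
gripper_force: 0.0
```

```bash
python3 st.py; python3 avg.py g 5
python3 - <<'E'
from fit import *
c=dict(np.load("side_g.npz"))
P=pts(c,(.45,.04,.05),(.57,.17,.16));q=R.from_euler("z",3.067).inv().apply(P-[511.6,137.7,66]);P=P[(abs(q[:,0])<40)&(q[:,1]>-26)]
x,e,N=fit(P,carriage,(511.6,135,65,3.067),.6);print("car",x.round(4),e,N,"in rail",R.from_euler("z",3.067).inv().apply(x[:3]-[548.7,164.5,100.2]).round(2),"want 35 32 -34")
a=cv2.imread("pics/side_g.png")[110:210,160:290];cv2.imwrite("pics/sg.png",cv2.resize(a,(780,600),interpolation=cv2.INTER_CUBIC))
E
```

```text
t 27.15 tcp [577.8 218.7 283. ] toolz [ 0.002  0.003 -1.   ] yang -56.4 F [-0.4  0.2  0.1] M [ 0.1    0.003 -0.002] open 0.08515801044848877 0.0 q [-0.73  0.7   0.56  1.57 -0.42  0.99 -1.03]
t 27.15 tcp [577.8 218.7 283. ] toolz [ 0.0023  0.0032 -1.    ] yang -56.39 F [-0.4  0.2  0.1] M [ 0.1  0.  -0. ] open 0.08515801044848877
side temporal noise mm 1.6766682
top temporal noise mm 1.3330857
car [507.6473 135.3289  64.4645   3.0519] 0.7387021051925604 841 in rail [ 38.76  32.15 -35.74] want 35 32 -34
```

View pics/sg.png

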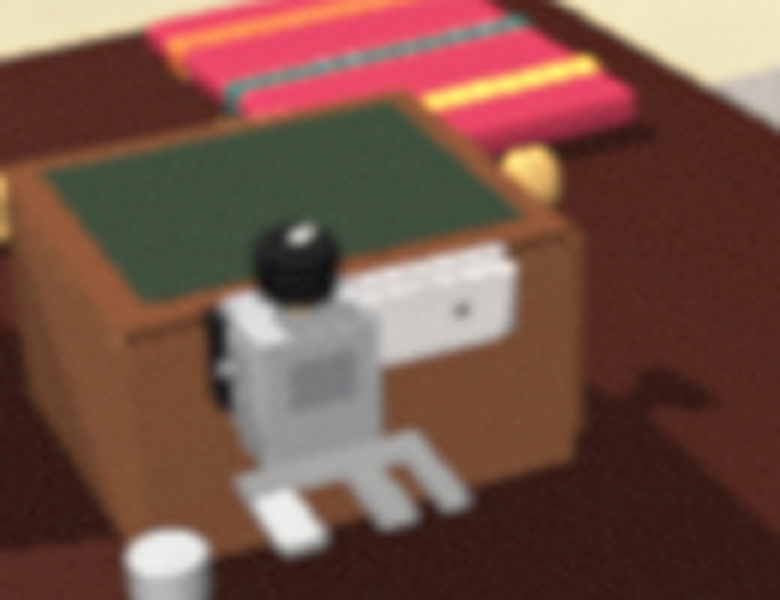

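Run:
```python
from fit import *
for t in "gfd":
    c=dict(np.load(f"side_{t}.npz"))
    x0=np.array([511.6,135,66]) if t!="d" else np.array([586.5,132,66])
    P=pts(c,(.4,.04,.05),(.65,.17,.16));q=R.from_euler("z",3.067).inv().apply(P-x0);z=q[:,2]
    P=P[(abs(q[:,0])<42)&(((q[:,1]>-12)&(z<58)&((abs(q[:,0])<(23.5 if t=="d" else 42))|(z<12)))|((z>68)&(z<92)&(q[:,1]>-26)&(np.abs(q[:,0])<20)&(t=="g")))]
    x,e,N=fit(P,carriage,(*x0,3.067),.6);print(t,x.round(3),e,N,"in rail",R.from_euler("z",3.067).inv().apply(x[:3]-[548.7,164.5,100.2]).round(2))
c0=dict(np.load("side0.npz"));c1=dict(np.load("side_g.npz"))
d=np.abs(c0["pixels"].astype(int)-c1["pixels"]).max(-1)>45
n,l,st,ce=cv2.connectedComponentsWithStats(d.astype(np.uint8))
print([s.tolist() for s in st[1:] if s[4]>12])
```

```text
g [509.419 135.104  64.061   3.064] 0.7182302615139875 700 in rail [ 36.98  32.24 -36.14]
f [511.886 136.887  66.208   3.072] 1.0213084863132025 611 in rail [ 34.65  30.28 -33.99]
d [588.414 131.976  66.202   3.067] 0.39853644697208157 486 in rail [-42.03  29.47 -34.  ]
[[184, 0, 63, 86, 3159], [0, 11, 10, 7, 62], [4, 72, 15, 17, 126], [203, 150, 19, 24, 278], [197, 158, 5, 3, 13], [199, 167, 4, 9, 18], [199, 172, 40, 31, 684], [269, 236, 5, 4, 18], [363, 254, 12, 18, 61], [289, 260, 63, 77, 2210], [206, 268, 14, 14, 90], [378, 269, 50, 25, 749], [172, 300, 70, 63, 1465]]
```

```bash
python3 avg.py h 12 >/dev/null
python3 - <<'E'
from fit import *
for t in "hgfd":
    c=dict(np.load(f"side_{t}.npz"))
    x0=np.array([511.6,134,65.5]) if t!="d" else np.array([586.5,132,66])
    P=pts(c,(.4,.04,.05),(.65,.17,.16));q=R.from_euler("z",3.067).inv().apply(P-x0);z=q[:,2]
    P=P[(abs(q[:,0])<42)&(((q[:,1]>-11)&(z<58)&((abs(q[:,0])<23.5)|((z<12)&(q[:,1]>14))))|((z>66)&(z<92)&(q[:,1]>-26)&(np.abs(q[:,0])<20)&(t in"gh")))]
    f=lambda x:carriage(R.from_euler("zxy",[x[3],x[4],x[5]]).inv().apply(P-x[:3]))
    x=np.array([*x0,3.067,0,0])
    for s in(3,.6): x=least_squares(f,x,loss="cauchy",f_scale=s,x_scale=[1,1,1,.01,.01,.01]).x
    ch=R.from_euler("zxy",x[3:]).apply([0,-15,34])+x[:3]
    print(t,np.median(abs(f(x))).round(2),len(P),"yaw,roll,pitch deg",np.degrees(x[3:]).round(2),"channel in rail",R.from_euler("z",3.067).inv().apply(ch-[548.7,164.5,100.2]).round(2),"want 35 17 0")
for n in("side","top"):
  for q in("carriage","coin_dish","aftershave","nail_clipper","hairbrush"):
    print(n,q,[(round(r["score"],2),np.round(r["box"]).tolist()) for r in spotter.regions_of(q,n)[:3]])
a=cv2.imread("pics/side_h.png");cv2.imwrite("pics/fin.png",cv2.resize(a,(800,600),interpolation=cv2.INTER_CUBIC))
E
```

```text
h 0.29 675 yaw,roll,pitch deg [ 1.7548e+02  2.2700e+00 -4.0000e-02] channel in rail [35.64 17.33 -0.43] want 35 17 0
g 0.42 675 yaw,roll,pitch deg [1.7572e+02 2.3400e+00 5.0000e-02] channel in rail [35.9  17.33 -0.36] want 35 17 0
f 0.4 569 yaw,roll,pitch deg [175.68   4.7   -0.44] channel in rail [32.94 15.44  3.73] want 35 17 0
d 0.4 486 yaw,roll,pitch deg [175.78   0.28   0.25] channel in rail [-42.14  14.49   0.2 ] want 35 17 0
side carriage [(0.76, [201.0, 147.0, 241.0, 202.0]), (0.56, [246.0, 236.0, 286.0, 287.0])]
side coin_dish [(0.84, [361.0, 251.0, 428.0, 301.0])]
side aftershave [(0.83, [175.0, 197.0, 207.0, 257.0])]
side nail_clipper [(0.7, [272.0, 228.0, 292.0, 237.0]), (0.3, [201.0, 148.0, 219.0, 165.0])]
side hairbrush [(0.78, [108.0, 178.0, 148.0, 236.0])]
top carriage [(0.88, [270.0, 191.0, 300.0, 214.0]), (0.8, [159.0, 182.0, 208.0, 214.0]), (0.71, [293.0, 231.0, 341.0, 294.0])]
top coin_dish [(0.93, [325.0, 106.0, 368.0, 151.0])]
top aftershave [(0.59, [223.0, 233.0, 245.0, 257.0])]
top nail_clipper [(0.19, [159.0, 148.0, 176.0, 211.0])]
top hairbrush [(0.89, [100.0, 265.0, 188.0, 293.0]), (0.34, [162.0, 184.0, 178.0, 199.0])]
```

View pics/fin.png

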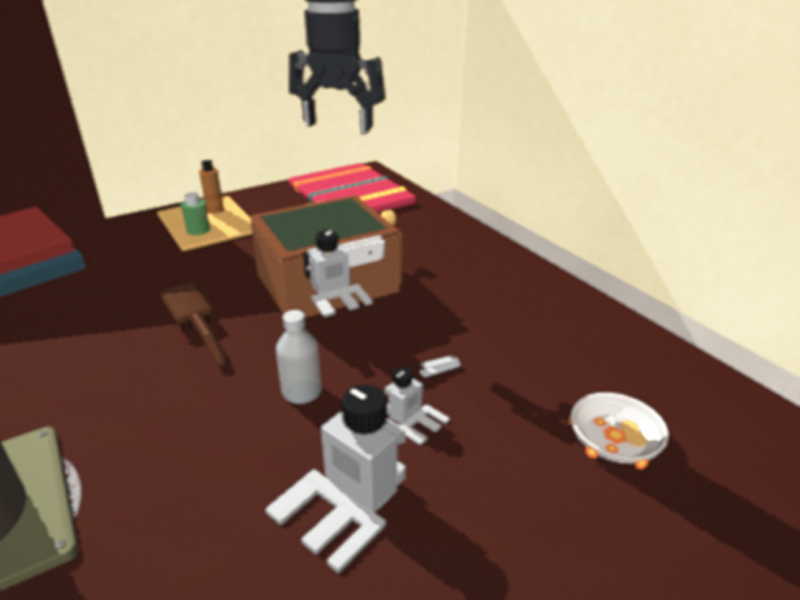

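Run:
```python
from fit import *
for t,k in (("_h",0),("_h",1),("_b",0),("_d",0),("1",0),("1",1)):
    c=dict(np.load(f"side{t}.npz"))
    x0=np.array({"_h":[511.6,134,65.5],"_d":[586.5,132,66],"_b":[647.2,126.3,65.8],"1":[517.8,-229.6,1.4]}[t]);yw=3.41 if t=="1" else 3.067
    P=pts(c,(.4,-.35,.006),(.72,.17,.16));q=R.from_euler("z",yw).inv().apply(P-x0);z=q[:,2]
    P=P[(q[:,1]<70)&(abs(q[:,0])<42)&(((q[:,1]>-11)&(z<58)&((abs(q[:,0])<23.5)|((z<12)&(q[:,1]>14))))|((z>66)&(z<92)&(q[:,1]>-26)&(np.abs(q[:,0])<20)&(k==1)))]
    f=lambda x:carriage((R.from_euler("ZXY",[x[3],x[4],x[5]])).inv().apply(P-x[:3]))
    x=np.array([*x0,yw,0,0])
    for s in(3,.6): x=least_squares(f,x,loss="cauchy",f_scale=s,x_scale=[1,1,1,.01,.01,.01]).x
    ch=R.from_euler("ZXY",x[3:]).apply([0,-15,34])+x[:3]
    print(t,k,np.median(abs(f(x))).round(2),len(P),"yaw,roll,pitch deg (carriage axes)",np.degrees(x[3:]).round(2),"channel in rail",R.from_euler("z",3.067).inv().apply(ch-[548.7,164.5,100.2]).round(2))
```

```text
_h 0 0.29 545 yaw,roll,pitch deg (carriage axes) [ 1.7548e+02 -2.3700e+00 -1.4000e-01] channel in rail [33.87 17.35 -0.32]
_h 1 0.29 675 yaw,roll,pitch deg (carriage axes) [ 1.7548e+02 -2.2700e+00 -1.4000e-01] channel in rail [35.64 17.33 -0.43]
_b 0 0.32 463 yaw,roll,pitch deg (carriage axes) [175.87  -0.33  -0.22] channel in rail [-101.01   15.77   -0.18]
_d 0 0.4 486 yaw,roll,pitch deg (carriage axes) [175.78  -0.26  -0.27] channel in rail [-42.14  14.49   0.2 ]
1 0 0.37 538 yaw,roll,pitch deg (carriage axes) [ 1.9504e+02 -3.0000e-02 -2.0000e-01] channel in rail [  6.07 381.16 -64.46]
1 1 0.45 814 yaw,roll,pitch deg (carriage axes) [ 1.9519e+02  1.2000e-01 -1.7000e-01] channel in rail [  6.66 381.38 -64.64]
```

The carriage is home: the channel is within about 0.7 mm of the stop position, 3.3 mm out and 0.4 mm low. It's clamped with a slight droop of about 2°. The final picture shows the gripper clear and the other items unmoved; the pixel differences against the first picture look like shadows. Handing in.

```bash
python3 -c "
from rig import bot
print(bot.state()['time'],bot.job_done())"
```

```text
the job is handed in; nothing more can be done
29.35 None
```

The middle-sized holder is on the rail against the stop and clamped, and the job was handed in at 29.4 s with no verdict returned; the knob end-stop torque briefly read 1.07 Nm before I eased it to 0.55 Nm, and the carriage sits with about 2° of droop.

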